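# Unlock the spent bayonet filter cartridge and send it down the return rollers

### The job

Take out the taller of the two bayonet filter cartridges: turn its wing grip anticlockwise (seen from above) until it comes against its stop, then lift it straight out of its housing. Set it down gently and upright on the upper half of the sloped roller lane and let go, so that it rolls down and stands upright against the end plate. Leave the shorter cartridge and everything else as they are.

Things in the scene. Friction and masses are not known exactly. Their poses are not given: they have to be found in the camera images.
- tall_cartridge_centre (a point): centre (half-way up, 55 mm above the foot) of the taller filter cartridge, to be taken out: pleated grey plastic cylinder 48 dia x 84 high with a black cap and on it a wing grip (upright bar 42 long x 14 wide x 26 high); 110 high in all, about 260 g. x along the wing, z up
- tall_cartridge_wing (a point): middle of the taller cartridge's wing grip, 42 mm above its centre and 97 above its foot, same axes: x along the wing, the 14 mm width along y
- tall_cartridge_base (a point): centre of the underside (flat foot, 48 dia) of the taller cartridge, same axes
- tall_cartridge: the taller cartridge itself, origin at the centre of its foot, same axes. Two lugs (each 14 wide, 8 high, underside 14 above the foot, reaching 32 from the axis) stand out at +x and -x, so the wing points along the lugs
- short_cartridge_centre (a point): centre (half-way up, 35 mm above the foot) of the shorter cartridge, which stays: same make, 48 dia x 44 high with the same wing on top, 70 high in all, about 180 g. x along the wing, z up
- short_cartridge_wing_end (a point): end of the shorter cartridge's wing, 21 mm from its axis; it moves if that cartridge is turned
- housing_a: housing that holds the taller cartridge: fixed round aluminium pot 79 dia x 38 high on a 100 x 84 x 8 foot plate, air ports at +y and -y reaching 55 from the axis. Origin at its underside centre on the table, z up. Its inner floor, on which the cartridge stands, is 8 above the table. Two steel lips (inner radius 26.5, 32 to 38 above the table) hold the lugs down; entry slots between them at +x and -x
- housing_a_mouth (a point): centre of the mouth of that housing, level with the lip tops. The cartridge lifts free when its x axis is in line with the housing's x (either way round); it starts 0.85 to 1.3 rad clockwise of that. Turned anticlockwise, the lugs meet an end stop about 0.05 rad past in line, still free to lift; up to 0.1 rad short of in line they still pass. No spring or catch
- housing_b: an equal housing, which holds the shorter cartridge
- lane: fixed sloped roller lane, 272 long (x) x 72 wide (114 at its feet), 16 free-turning steel rollers (12 dia, 15.5 apart), sloping 8 deg down towards -x; upper end at +x. Origin on the table under its middle, z up. Roller tops 58 above the table at the middle. Side guides, 62 apart inside, stand 10 above the rollers (lugs pass over them); the end plate at the low end stands 60 above them
- lane_load (a point): point on the tops of the rollers, on the lane's centre line, 75 mm uphill of the middle: a good place for the foot's centre (foot edge 27 mm from the last roller)
- lane_stop (a point): point on the tops of the rollers, on the centre line, at the inner face of the end plate; the cartridge rolls down slowly (1 to 3 s) and comes to rest with its axis 24 to 33 mm uphill of it
- oil_bottle: bystander: squeeze oil bottle, 41 dia x 125 high; origin at its underside centre
- seal_block_1: bystander: aluminium block with a round seal recess, 44 x 50 x 18; origin at its underside centre
- seal_block_2: bystander: a second such block, 44 x 50 x 18; origin at its underside centre
- sample_jar: bystander: small clear jar, 35 dia x 48 high; origin at its underside centre
- tape_roll_1: bystander: roll of white tape, 53 dia x 14 high; origin at its underside centre
Things that resemble listed ones, but are neither listed nor needed, are in the scene too. Leave any orange or red look-alike of the tall_cartridge alone.

How it is judged:
On the way, in this order (a step that is already met when the one before it is completed fails the run):
1. the taller cartridge, still seated in its housing, is turned in line with the entry slots (angle between the x axis of tall_cartridge and the x axis of housing_a, either way round below 0.2 rad and z of tall_cartridge_base in the frame of housing_a below 0.014 m and horizontal distance between tall_cartridge_base and housing_a below 0.006 m), for 0.05 s.
2. it is lifted clear of the housing, upright (z of tall_cartridge_base in the frame of housing_a above 0.042 m and angle between tall_cartridge's own z axis and vertical below 0.35 rad), for 0.05 s.
3. still held, it is set slowly on the rollers, with its foot's centre in the upper half of the lane (contact force between tall_cartridge and lane above 0.2 N and contact force between the fingers and tall_cartridge above 0.5 N and x of tall_cartridge_base in the frame of lane between 0 and 0.125 m and y of tall_cartridge_base in the frame of lane between -0.015 and 0.015 m and linear speed of tall_cartridge below 0.1 m/s and angle between tall_cartridge's own z axis and vertical below 0.3 rad), for 0.03 s.
At the end, for the whole second after the job is handed in: the taller cartridge stands upright (within 0.25 rad of vertical; the lane's own slope is 0.14) on the rollers at the low end of the lane, its axis at most 12 mm short of where it comes to rest against the end plate and within 15 mm of the centre line, at rest (x of tall_cartridge_base in the frame of lane between -0.115 and -0.08 m and y of tall_cartridge_base in the frame of lane between -0.015 and 0.015 m and z of tall_cartridge_base in the frame of lane between 0.03 and 0.06 m and angle between tall_cartridge's own z axis and vertical below 0.25 rad and linear speed of tall_cartridge below 0.02 m/s); the robot touches nothing.
It fails at once if the shorter cartridge is turned or moved by more than 10 mm at its wing end (distance of short_cartridge_wing_end from where it was at the start of the episode above 0.01 m).
It fails at once if the taller cartridge is tipped over (more than 0.8 rad) (angle between tall_cartridge's own z axis and vertical above 0.8 rad).
It fails at once if a bystander is moved by more than 25 mm (distance of any of oil_bottle, seal_block_1, seal_block_2, sample_jar, tape_roll_1 from where it was at the start of the episode above 0.025 m).
It also fails if it takes over 45 s, if anything falls off the work surface, if the arm or the gripper's body presses on something with over 40 N, if the wrist force passes 120 N, or if a joint passes its speed limit or range.

### The arm

A 7-joint arm with a two-finger parallel gripper is mounted at the origin on a cart in front of the work surface, level with it; the furniture and walls round the work are solid. World frame = base frame: x ahead of the robot, y to its left, z up, the work surface at z = 0. Lengths are in m, angles in rad, forces in N, time in s.
With the tool pointing down it reaches from about 0.425 to 0.8 m from the base axis. Payload 8.3 kg.
Tool frame: the origin (TCP) lies where the fingers leave the gripper's body, on its centre line; the fingertips stand 73 mm ahead of it and the grasp point (between the pads) lies 54 mm ahead of it (manip.grasp_offset is the distance from the TCP to the grasp point, in m); y points along the fingers, z is the direction in which the jaws open and shut, and the axes are right-handed (so a half turn about y gives the same grasp; the last joint's range is limited). The gripper opens to 85 mm and grips with 20 to 120 N. Pads are 22 mm wide; open, the fingers measure 114 mm over their backs; the gripper's body (76 mm by 85 mm) begins 54 mm behind the grasp point. The pads swing forward as they close: fully open they stand 13 mm farther back than shut.
Start: joints at [-1.208, 0.383, 0.016, 1.37, -0.006, 1.388, -0.046], TCP at [0.258, 0.569, 0.304] pointing down, gripper open.
Joint ranges: [-2.95, 2.95], [-0.25, 2.06], [-1.52, 1.56], [0.18, 2.33], [-1.44, 4.58], [0.02, 2.06], [-3.01, 3.01]. Speed limits (rad/s): [2.39, 2.39, 3.01, 3.01, 3.14, 3.14, 3.14].

### API

Orientations are given as [roll, pitch, yaw] about the fixed x, y, z axes, in that order (R = Rz(yaw) Ry(pitch) Rx(roll)).
In Python, from workcell import manip gives the robot as it stands.
- The arm moves only by the tool play_rows, never from a script. Its argument "targets" is text: rows parted by semicolons, each of 7 numbers parted by spaces: the shift along the tool's x, y, z in units of 150 mm (1.0 is 150 mm), then the turn, a rotation vector about the tool's x, y, z in units of 30 degrees (1.0 is 30 degrees), then the opening, from 0 (shut) to 1 (fully open). In form: dx dy dz ax ay az fingers; .... A call has 1 to 12 rows; each row is the pose to reach, as a shift and turn from the pose commanded when the call began, along the tool's axes at that moment; what a row does not reach only later rows make up. A row lasts 1/12 s, in which the tool goes at most 41.7 mm and 7.16 degrees, less where a joint would pass 70% of its speed; a pose out of reach is approached as far as the arm can. A call with a number of a shift or a turn outside -1 to 1 is refused whole. A call with a gripper value outside its range is refused whole. The fingers move at their own pace and stop on an object; the grip force is fixed at half the most. Time passes only in rows, so rows that repeat a pose let the fingers close. It gives the time, the measured TCP pose, the force and the opening at its end, in the units of the state.
- manip.get_state(): the state, without advancing time (a new reading comes with each control period).
- manip.grab_frame(name): name is "scene" or "side" or "wrist"; returns a dict with "color" (480x640x3 uint8, red, green, blue), "fx", "fy", "cx", "cy" (pixels), "rvec" (rotation vector, rad) and "tvec" (3), from world to camera coordinates, as OpenCV has them. Camera axes: x right, y down, z forward; pixel columns grow to the right and rows downward; lengths in m; the calibration is good to about 2 mm. A picture is of the moment at which its call begins. There is no depth.
- manip.finish_job(): hands the job in, once; it reports no verdict.
Trained networks look in a picture, given as the dict that the camera call returned (one of the last four; its "shot" number tells which), for a name from the list of things; names that differ only in an ending like _2 or _b are one class to them, and where a whole thing is asked for, a point or a joint stands for the part that bears it (a point fixed in the world has none). Each returns a list of dicts, best first, with "score" (0 to 1); they miss things now and then, are a little off and sometimes report something else, mostly with a low value. They report only what shows in the picture. A call takes as long as a camera call. They do not tell look-alikes from the thing itself.
- manip.recognise(label, picture): "pixel" ([column, row] in pixels, amid what is visible of it).
- manip.regions_of(label, picture): "pixels" (480x640 bool, what is visible of it) and "pixel" ([column, row] in pixels, amid what is visible of it).
- manip.spot_point(label, picture): "pixel" ([column, row] in pixels: a listed point, or the origin of a listed thing).
The state is a dict: "clock": time; "joint_pos": joint angles; "qvel": joint speeds; "tau": joint torques, N m; "ee_pos": TCP position; "eef_rot": TCP orientation; "ft_force": force on the tool from outside, world axes, zero at the start; "torque": the same for the moment, N m; "gripper_width": opening from 0.0 (shut) to 1.0 (fully open).
Only numpy, scipy, OpenCV 4.12 (cv2) and the standard library are available. Lean on these libraries where they do the work, as an engineer would, in place of code of your own. Each camera call takes 0.05 s, during which the arm holds its last target.

## Working session

There is one attempt and no reset: what is moved stays moved. The work goes in short steps, Python scripts to look and compute and a tool call to move; the robot and the scene stay as the last step left them, time stands still between calls to the robot, and variables do not carry over. Pictures are saved under pics/ and viewed, and the job is handed in when it is done.

Besides the shell and the picture viewer there is one more tool, called after "Emit:" as name(argument=value, ...) on one line, values as JSON. play_rows: Moves the arm, as the interface text tells. Shifts and turns lie within -1 to 1; 1 stands for 150 mm of shift or 30 degrees of turn. Its arguments: {"type":"object","properties":{"targets":{"type":"string"}},"required":["targets"]}

```bash
mkdir -p pics; ls; cat > h.py <<'E'
import numpy as np, cv2
from workcell import manip
from scipy.spatial.transform import Rotation as R
def cam(f):
    Rm=cv2.Rodrigues(np.array(f["rvec"],float))[0]; t=np.array(f["tvec"],float).ravel()
    return Rm,t
def ray(f,p):
    Rm,t=cam(f); d=np.array([(p[0]-f["cx"])/f["fx"],(p[1]-f["cy"])/f["fy"],1.0])
    o=-Rm.T@t; d=Rm.T@d; return o,d/np.linalg.norm(d)
def onz(f,p,z):
    o,d=ray(f,p); return o+d*(z-o[2])/d[2]
def tri(obs):
    A=np.zeros((3,3));b=np.zeros(3)
    for f,p in obs:
        o,d=ray(f,p);P=np.eye(3)-np.outer(d,d);A+=P;b+=P@o
    x=np.linalg.solve(A,b)
    return x,[np.linalg.norm((np.eye(3)-np.outer(ray(f,p)[1],ray(f,p)[1]))@(x-ray(f,p)[0])) for f,p in obs]
def proj(f,X):
    Rm,t=cam(f); c=Rm@np.array(X)+t; return np.array([f["fx"]*c[0]/c[2]+f["cx"],f["fy"]*c[1]/c[2]+f["cy"]])
def save(f,n): cv2.imwrite("pics/"+n+".png",cv2.cvtColor(f["color"],cv2.COLOR_RGB2BGR))
E
python3 - <<'E'
from h import *
np.set_printoptions(precision=4,suppress=True)
s=manip.get_state(); print(s["clock"],s["ee_pos"],s["eef_rot"],s["gripper_width"],manip.grasp_offset)
for n in ["scene","side","wrist"]:
    f=manip.grab_frame(n); save(f,n+"0"); print(n,-cam(f)[0].T@cam(f)[1])
    for l in ["tall_cartridge_wing","tall_cartridge_base","tall_cartridge_centre","short_cartridge_centre","short_cartridge_wing_end","housing_a","housing_a_mouth","lane","lane_load","lane_stop"]:
        for r in manip.spot_point(l,f)[:3]:
            print(" ",l,round(r["score"],2),np.round(r["pixel"],1))
E
```

```text
pics
0.0 [0.2579 0.5689 0.3029] [-1.5728 -0.     -0.4257] 0.999862558051152 0.0539
scene [ 0.0129 -0.8716  0.6558]
  tall_cartridge_wing 0.7 [273.8 261.3]
  tall_cartridge_wing 0.65 [342.  282.2]
  tall_cartridge_wing 0.17 [342.1 323.1]
  tall_cartridge_base 0.66 [271.9 297. ]
  tall_cartridge_base 0.65 [321.6 297.1]
  tall_cartridge_base 0.55 [342.4 323. ]
  tall_cartridge_centre 0.86 [273.5 276.7]
  tall_cartridge_centre 0.62 [341.  298.9]
  tall_cartridge_centre 0.59 [339.5 322.5]
  short_cartridge_centre 0.7 [422.2 287.6]
  short_cartridge_centre 0.61 [420.  305.4]
  short_cartridge_wing_end 0.63 [436.4 280.1]
  housing_a 0.88 [341.  323.6]
  housing_a 0.68 [424.5 308. ]
  housing_a 0.39 [344.2 225.3]
  housing_a_mouth 0.85 [342.2 309.6]
  lane 0.74 [317.  260.1]
  lane 0.34 [344.2 299.6]
  lane_load 0.84 [346.  225.5]
  lane_stop 0.81 [267.5 254.8]
  lane_stop 0.53 [321.3 259.1]
side [0.623  1.4287 0.7676]
  tall_cartridge_wing 0.97 [329.8 219.9]
  tall_cartridge_wing 0.87 [331.  200.5]
  tall_cartridge_wing 0.72 [365.  222.6]
  tall_cartridge_base 0.86 [329.9 231.2]
  tall_cartridge_base 0.59 [365.5 259.8]
  tall_cartridge_base 0.38 [307.7 218.7]
  tall_cartridge_centre 0.97 [365.8 239.1]
  tall_cartridge_centre 0.82 [332.8 215.6]
  tall_cartridge_centre 0.72 [327.7 237.1]
  short_cartridge_centre 0.51 [263.3 219.3]
  short_cartridge_wing_end 0.77 [256.2 215. ]
  housing_a 0.87 [267.2 234.1]
  housing_a_mouth 0.61 [329.3 224.2]
  lane 0.66 [304.4 286.3]
  lane_load 0.58 [272.9 260.6]
  lane_stop 0.77 [358.  268.5]
  lane_stop 0.49 [326.9 224.7]
wrist [0.1832 0.6048 0.3749]
  lane_stop 0.65 [126.6 377.1]
```

View pics/scene0.png

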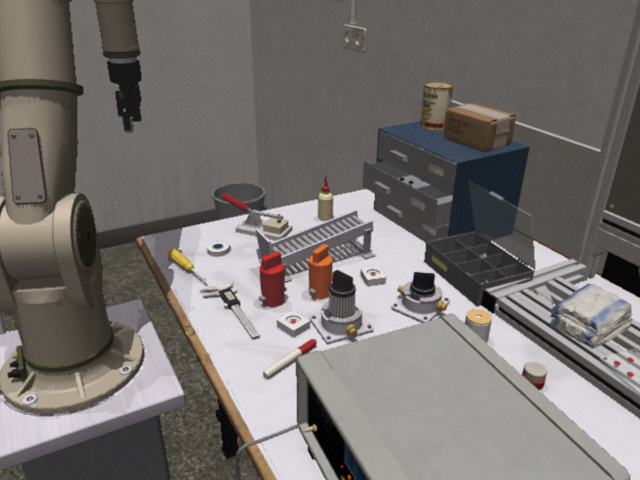

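View pics/side0.png

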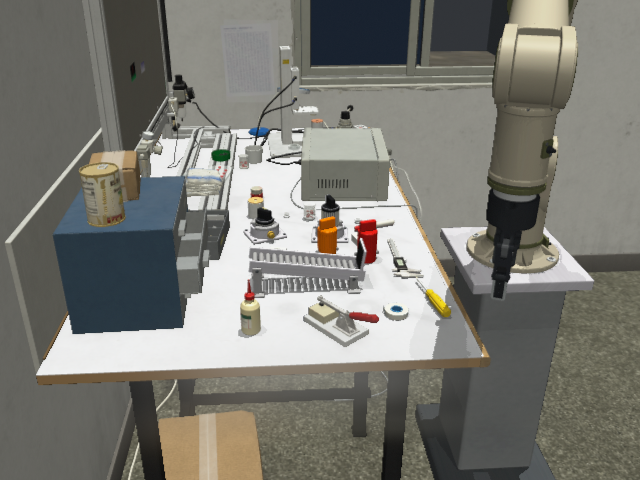

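View pics/wrist0.png

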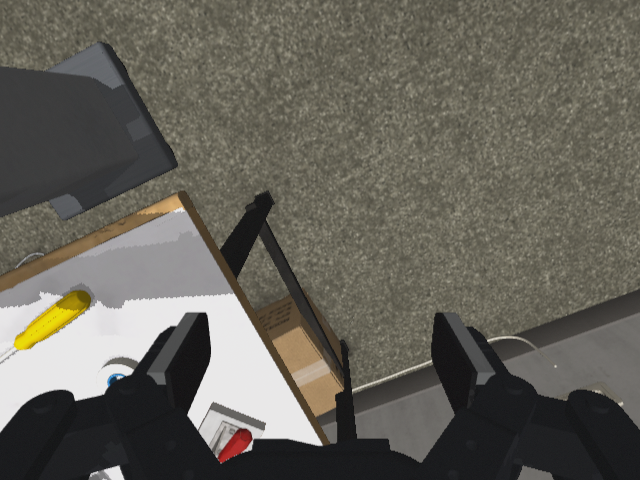

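Scene picture: the grey tall cartridge stands in its housing at about (342,300), the short one at (423,290). Red and orange look-alikes are at (272,278) and (320,272), between it and the lane (317,245). In the side picture the tall one is at (330,212), partly behind the orange one.

```bash
python3 - <<'E'
from h import *
np.set_printoptions(precision=4,suppress=True)
fs=manip.grab_frame("scene"); fd=manip.grab_frame("side")
cv2.imwrite("pics/zs.png",cv2.cvtColor(cv2.resize(fs["color"][180:360,190:460],None,fx=2.9,fy=2.9,interpolation=cv2.INTER_CUBIC),cv2.COLOR_RGB2BGR))
cv2.imwrite("pics/zd.png",cv2.cvtColor(cv2.resize(fd["color"][170:330,220:420],None,fx=3.7,fy=3.7,interpolation=cv2.INTER_CUBIC),cv2.COLOR_RGB2BGR))
print("wing",tri([(fs,(342,282.2)),(fd,(331,200.5))]), onz(fs,(342,282.2),.105))
print("base",onz(fs,(342.3,323),.008),"mouth",onz(fs,(342.2,309.6),.038))
print("short",tri([(fs,(422.2,287.6)),(fd,(263.3,219.3))]), onz(fs,(422.2,287.6),.043))
print("shortend",tri([(fs,(436.4,280.1)),(fd,(256.2,215))]))
print("hB",onz(fs,(424.5,308),0))
print("lane",tri([(fs,(317,260.1)),(fd,(304.4,286.3))]),onz(fs,(317,260.1),0))
print("load",tri([(fs,(346,225.5)),(fd,(272.9,260.6))]))
print("stop",tri([(fs,(267.5,254.8)),(fd,(358,268.5))]))
for l in ["oil_bottle","seal_block_1","sample_jar","tape_roll_1"]:
    for f in (fs,fd):
        for r in manip.spot_point(l,f)[:3]: print(l,r["score"],r["pixel"],onz(f,r["pixel"],0))
print("red top",onz(fs,(272,262),.09),"red base",onz(fs,(272,300),0),"orange base",onz(fs,(320,293),0))
E
```

```text
wing (array([ 0.4674, -0.1278,  0.1038]), [np.float64(0.0008416886273256003), np.float64(0.0008416886273254524)]) [ 0.4654 -0.1297  0.105 ]
base [ 0.4708 -0.1268  0.008 ] mouth [ 0.4711 -0.1243  0.038 ]
short (array([ 0.6514, -0.1417,  0.0454]), [np.float64(0.002505736409513015), np.float64(0.0025057364095128257)]) [ 0.6505 -0.1399  0.043 ]
shortend (array([ 0.6744, -0.1502,  0.0583]), [np.float64(0.002170979479038593), np.float64(0.0021709794790385774)])
hB [ 0.6518 -0.1525  0.    ]
lane (array([ 0.5549,  0.1337, -0.007 ]), [np.float64(0.00042405880217373716), np.float64(0.00042405880217383555)]) [0.5487 0.123  0.    ]
load (array([0.6305, 0.1333, 0.0668]), [np.float64(0.0015941754649193114), np.float64(0.0015941754649193296)])
stop (array([0.4281, 0.1361, 0.0393]), [np.float64(0.0009012726523317375), np.float64(0.0009012726523317249)])
oil_bottle 0.61 [326.1, 218.7] [0.6761 0.3088 0.    ]
oil_bottle 0.49 [340.9, 298.2] [ 0.5179 -0.0413  0.    ]
oil_bottle 0.81 [250.5, 329.6] [0.6802 0.3167 0.    ]
oil_bottle 0.37 [306.2, 284.2] [0.551  0.1356 0.    ]
seal_block_1 0.97 [374.5, 275.4] [0.6311 0.0022 0.    ]
seal_block_1 0.63 [293.5, 324.3] [ 0.3897 -0.0765  0.    ]
seal_block_1 0.3 [342.8, 322.4] [ 0.4783 -0.1164  0.    ]
seal_block_1 0.72 [305.4, 283.1] [0.5527 0.1303 0.    ]
seal_block_1 0.59 [360.8, 240.7] [ 0.3886 -0.0872  0.    ]
seal_block_1 0.37 [275.5, 255.0] [ 0.6226 -0.0186  0.    ]
sample_jar 0.62 [306.2, 219.2] [ 0.5297 -0.2371  0.    ]
sample_jar 0.47 [395.7, 314.3] [0.3608 0.2782 0.    ]
tape_roll_1 0.74 [217.9, 250.2] [0.3583 0.277  0.    ]
tape_roll_1 0.72 [397.6, 311.8] [0.3547 0.2686 0.    ]
tape_roll_1 0.35 [330.5, 232.8] [ 0.4668 -0.1416  0.    ]
red top [0.3911 0.022  0.09  ] red base [0.3869 0.0202 0.    ] orange base [ 0.4883 -0.0034  0.    ]
```

View pics/zs.png

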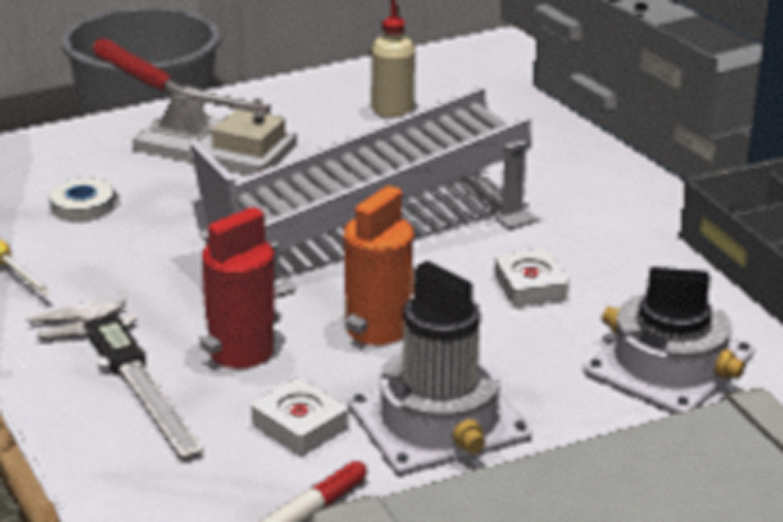

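View pics/zd.png

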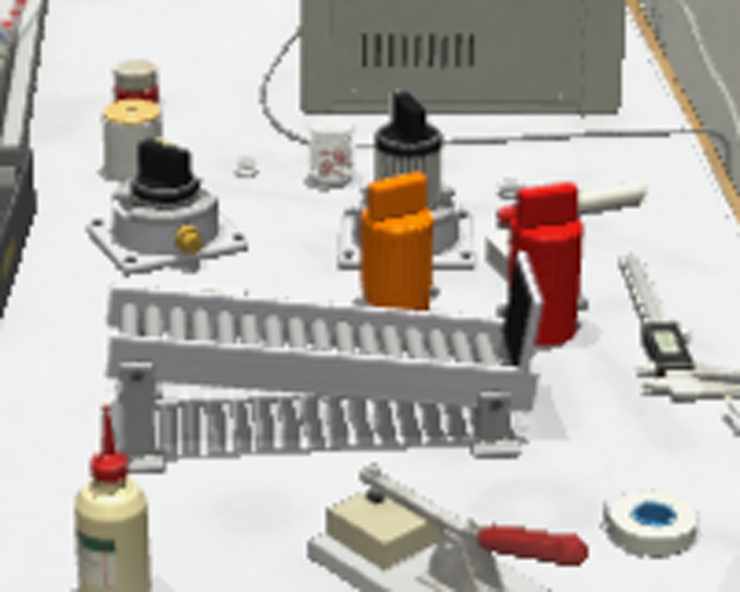

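```bash
python3 - <<'E'
from h import *
np.set_printoptions(precision=4,suppress=True)
fs=manip.grab_frame("scene"); fd=manip.grab_frame("side")
for p in [(302,200),(388,200)]: 
    b=onz(fd,p,0); print("box bottom",b)
    # top at same y: pixel row ~ 160
for p in [(302,160),(388,163)]:
    o,d=ray(fd,p); print("top",o+d*((-0.24-o[1])/d[1]))
o,d=ray(fs,(298,360)); print("scene top corner", [ (z,onz(fs,(298,360),z)) for z in (.1,.15,.2)], [(z,onz(fs,(460,318),z)) for z in (.1,.15,.2)])
a=onz(fs,(336.5,271.4),.118);b=onz(fs,(352,280),.118);print("wing ends",a,b,np.degrees(np.arctan2(*(b-a)[1::-1])))
print("port",onz(fs,(190+465/2.9,180+435/2.9),.023))
z=lambda u,v:(190+u/2.9,180+v/2.9)
for c in [(402,467),(529,435),(352,402)]: print("plate corner",onz(fs,z(*c),.008))
s=manip.get_state(); print(s["joint_pos"])
E
```

```text
box bottom [ 0.5346 -0.3822  0.    ]
box bottom [ 0.2645 -0.3651 -0.    ]
top [ 0.5408 -0.24    0.1823]
top [ 0.2958 -0.24    0.1679]
scene top corner [(0.1, array([ 0.2989, -0.2816,  0.1   ])), (0.15, array([ 0.2732, -0.3347,  0.15  ])), (0.2, array([ 0.2474, -0.3878,  0.2   ]))] [(0.1, array([ 0.5896, -0.3139,  0.1   ])), (0.15, array([ 0.5377, -0.3641,  0.15  ])), (0.2, array([ 0.4858, -0.4143,  0.2   ]))]
wing ends [ 0.4647 -0.11    0.118 ] [ 0.4747 -0.1492  0.118 ] -75.75254626372369
port [ 0.4625 -0.1698  0.023 ]
plate corner [ 0.4201 -0.1629  0.008 ]
plate corner [ 0.5104 -0.1729  0.008 ]
plate corner [ 0.4243 -0.086   0.008 ]
[-1.2079  0.3834  0.0164  1.3701 -0.0063  1.3882 -0.0465]
```

```bash
cat >> h.py <<'E'
# commanded pose bookkeeping: cur pose -> numbers
def base(yaw,tilt=0):
    # tool pointing down, tool x along yaw
    return R.from_euler("xyz",[-np.pi/2,0,yaw])
def row(pos,Rt,p0,R0):
    d=R0.inv().apply(np.array(pos)-p0)/.15
    w=(R0.inv()*Rt).as_rotvec()/np.radians(30)
    return np.round(d,3),np.round(w,3)
def now():
    s=manip.get_state(); return np.array(s["ee_pos"]),R.from_euler("xyz",s["eef_rot"]),s
E
python3 - <<'E'
from h import *
np.set_printoptions(precision=4,suppress=True)
f=manip.grab_frame("wrist"); p,r,s=now()
Rm,t=cam(f); print("cam fwd in tool",r.inv().apply(Rm[2]),"off",r.inv().apply(-Rm.T@t-p),f["fx"])
print(row((0.33,.45,.304),base(-.4257-.35),p,r))
p1=np.array((0.33,.45,.304));r1=base(-.4257-.35)
print(row((0.42,.33,.304),base(-.7757-.35),p,r))
E
```

```text
cam fwd in tool [0.3219 0.9468 0.0003] off [-0.083  -0.0711  0.0015] 389.97033772447145
(array([ 0.764, -0.001, -0.526]), array([ 0.   ,  0.668, -0.   ]))
(array([ 1.641, -0.001, -1.006]), array([ 0.   ,  1.337, -0.   ]))
```

Emit:
play_rows(targets="0.25 0 -0.16 0 0.25 0 1; 0.5 0 -0.32 0 0.5 0 1; 0.75 0 -0.48 0 0.75 0 1; 1 0 -0.64 0 1 0 1; 1 0 -0.64 0 1 0 1")

```text
clock: 2.72
ee_pos: [0.3602, 0.4134, 0.3045]
eef_rot: [-1.57, -0.003, -0.966]
ft_force: [0.5, -0.4, -0.1]
gripper_width: 1.001
```

```bash
python3 - <<'E'
from h import *
np.set_printoptions(precision=4,suppress=True)
p,r,s=now();print(p,s["eef_rot"],s["clock"])
for q in [(.42,.30),(.46,.2),(.48,.1)]: print(row((*q,.304),base(-1.32),p,r))
E
```

```text
[0.3602 0.4134 0.3045] [-1.5696 -0.0027 -0.9659] 2.7167
(array([ 0.849,  0.006, -0.102]), array([-0.003,  0.676,  0.005]))
(array([ 1.549,  0.007, -0.262]), array([-0.003,  0.676,  0.005]))
(array([ 2.173,  0.009, -0.531]), array([-0.003,  0.676,  0.005]))
```

Emit:
play_rows(targets="0.26 0 -0.03 0 0.24 0 1; 0.52 0 -0.06 0 0.48 0 1; 0.78 0 -0.09 0 0.68 0 1; 1 0 -0.12 0 0.68 0 1; 1 0 -0.12 0 0.68 0 1")

```text
clock: 3.13
ee_pos: [0.4319, 0.28, 0.3046]
eef_rot: [-1.569, -0.002, -1.316]
ft_force: [0.7, -0.1, 0.1]
gripper_width: 0.999
```

```bash
python3 - <<'E'
from h import *
np.set_printoptions(precision=4,suppress=True)
p,r,s=now();print(p,s["eef_rot"],s["clock"])
for q in [(.46,.15),(.468,-.127)]: print(row((*q,.304),base(-1.32),p,r))
E
```

```text
[0.4319 0.28   0.3046] [-1.5689 -0.0022 -1.3164] 3.1333
(array([ 0.886,  0.006, -0.037]), array([-0.004,  0.007,  0.004]))
(array([ 2.686,  0.009, -0.45 ]), array([-0.004,  0.007,  0.004]))
```

Emit:
play_rows(targets="0.27 0 -0.04 0 0 0 0.8; 0.54 0 -0.08 0 0 0 0.8; 0.8 0 -0.12 0 0 0 0.8; 1 0 -0.15 0 0 0 0.8")

```text
clock: 3.47
ee_pos: [0.4456, 0.1337, 0.3042]
eef_rot: [-1.57, -0.0, -1.307]
ft_force: [-0.2, -1.0, 0.9]
gripper_width: 0.799
```

Emit:
play_rows(targets="0.27 0 -0.04 0 0 0 0.8; 0.54 0 -0.08 0 0 0 0.8; 0.8 0 -0.12 0 0 0 0.8; 1 0 -0.15 0 0 0 0.8; 1 0 -0.15 0 0 0 0.8")

```text
clock: 3.88
ee_pos: [0.4632, -0.0209, 0.3046]
eef_rot: [-1.569, -0.002, -1.314]
ft_force: [-0.8, -0.7, 0.3]
gripper_width: 0.8
```

```bash
python3 - <<'E'
from h import *
np.set_printoptions(precision=4,suppress=True)
p,r,s=now();print(p,s["eef_rot"],s["clock"])
f=manip.grab_frame("wrist"); save(f,"w1")
for l,z in [("tall_cartridge_wing",.105),("tall_cartridge_base",.008),("tall_cartridge_centre",.063),("housing_a",0),("housing_a_mouth",.038),("seal_block_1",0)]:
    for q in manip.spot_point(l,f)[:3]: print(l,round(q["score"],2),np.round(q["pixel"],1),onz(f,q["pixel"],z))
print(row((.468,-.127,.304),base(-1.32),p,r))
E
```

```text
[ 0.4632 -0.0209  0.3046] [-1.5695 -0.0017 -1.3144] 3.8833
tall_cartridge_wing 0.74 [361.5 205.3] [0.4889 0.0012 0.105 ]
tall_cartridge_wing 0.66 [233.6 141.4] [0.3924 0.0219 0.105 ]
tall_cartridge_wing 0.56 [294.9 342. ] [ 0.4695 -0.1215  0.105 ]
tall_cartridge_base 0.74 [300.7 289.3] [ 0.47   -0.1229  0.008 ]
tall_cartridge_centre 0.82 [300.9 318.2] [ 0.4731 -0.1238  0.063 ]
tall_cartridge_centre 0.6 [357.5 193.2] [0.49   0.0009 0.063 ]
housing_a 0.8 [455.1 336.1] [ 0.6511 -0.1393  0.    ]
housing_a 0.58 [305.6 284.2] [ 0.4742 -0.1197  0.    ]
housing_a 0.53 [462.2  56.1] [0.5537 0.1301 0.    ]
housing_a_mouth 0.65 [475.1 219. ] [0.6031 0.0004 0.038 ]
seal_block_1 0.72 [477.1 220.1] [ 0.6235 -0.007   0.    ]
seal_block_1 0.66 [233.9 231.5] [ 0.3896 -0.081   0.    ]
(array([ 0.692,  0.005, -0.148]), array([-0.003,  0.011,  0.003]))
```

View pics/w1.png

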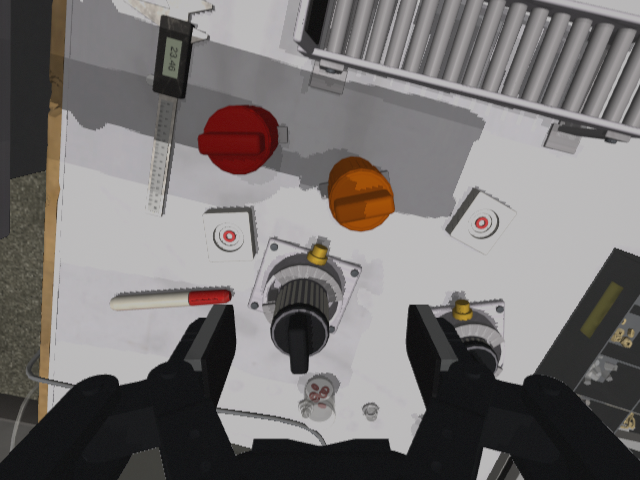

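The wrist view shows the tall cartridge at (300,320) with its wing running almost straight down the image, its port at (318,252) and the sample jar at (318,395). I'll zoom in for the yaw.

```bash
python3 - <<'E'
from h import *
f=manip.grab_frame("wrist")
cv2.imwrite("pics/w1z.png",cv2.cvtColor(cv2.resize(f["color"][230:390,235:375],None,fx=3.7,fy=3.7,interpolation=cv2.INTER_CUBIC),cv2.COLOR_RGB2BGR))
E
```

```text
(no output)
```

View pics/w1z.png

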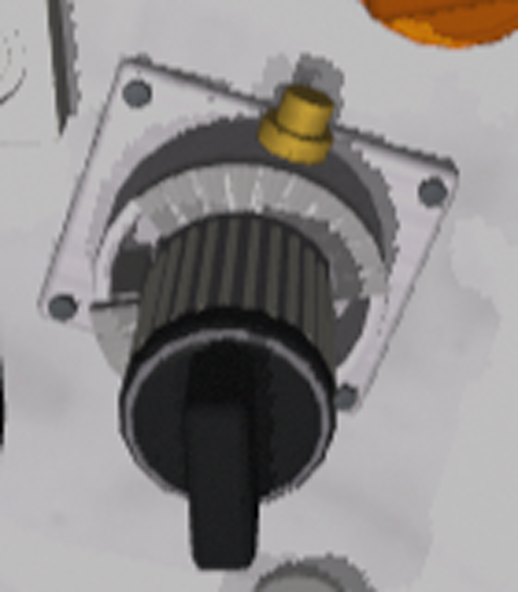

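```bash
python3 - <<'E'
from h import *
np.set_printoptions(precision=4,suppress=True)
f=manip.grab_frame("wrist")
z=lambda u,v:(235+u/3.7,230+v/3.7)
a=onz(f,z(218,405),.118);b=onz(f,z(225,568),.118)
print(a,b,(a+b)/2,np.linalg.norm(b-a),np.degrees(np.arctan2(b[1]-a[1],b[0]-a[0])))
c=[onz(f,z(*q),.008) for q in [(125,60),(457,170),(42,308),(138,92),(432,192),(63,307),(346,398)]]
yaw=lambda d:np.degrees(np.arctan2(d[1],d[0]))
print(np.array(c)); print(yaw(c[1]-c[0]),yaw(c[0]-c[2])-90, yaw(c[4]-c[3]),yaw(c[6]-c[5]),yaw(c[3]-c[5])-90,yaw(c[4]-c[6])-90, np.mean(c[3:],axis=0))
p,r,s=now(); yw=np.arctan2(b[1]-a[1],b[0]-a[0]); print(row((*((a+b)/2)[:2],.25),base(yw),p,r))
E
```

```text
[ 0.4674 -0.1015  0.118 ] [ 0.4789 -0.1408  0.118 ] [ 0.4731 -0.1211  0.118 ] 0.04085034292035877 -73.72330340033385
[[ 0.4276 -0.0759  0.008 ]
 [ 0.524  -0.0831  0.008 ]
 [ 0.4216 -0.1565  0.008 ]
 [ 0.4331 -0.084   0.008 ]
 [ 0.5192 -0.0914  0.008 ]
 [ 0.4274 -0.1546  0.008 ]
 [ 0.5142 -0.1621  0.008 ]]
-4.2979319471834545 -4.216528260138247 -4.9122060112600545 -4.96193464426629 -4.616491117957096 -4.0548846680406285 [ 0.4735 -0.123   0.008 ]
(array([ 0.714,  0.359, -0.126]), array([ 0.   , -0.032, -0.   ]))
```

Emit:
play_rows(targets="0.25 0 -0.05 0 -0.03 0 0.6; 0.5 0.1 -0.09 0 -0.03 0 0.6; 0.71 0.2 -0.126 0 -0.03 0 0.6; 0.71 0.4 -0.126 0 -0.03 0 0.6; 0.71 0.5 -0.126 0 -0.03 0 0.6; 0.71 0.5 -0.126 0 -0.03 0 0.6; 0.71 0.5 -0.126 0 -0.03 0 0.6")

```text
clock: 4.92
ee_pos: [0.4725, -0.1211, 0.2286]
eef_rot: [-1.573, 0.0, -1.289]
ft_force: [-0.4, 0.3, 1.2]
gripper_width: 0.601
```

```bash
python3 - <<'E'
from h import *
np.set_printoptions(precision=4,suppress=True)
p,r,s=now();print(p,s["eef_rot"],s["clock"])
f=manip.grab_frame("wrist"); save(f,"w2")
print("exp wing ends px",proj(f,(.4673,-.1013,.118)),proj(f,(.4789,-.1416,.118)),"tip",proj(f,p+r.apply([0,.073,0])))
for q in manip.spot_point("tall_cartridge_wing",f)[:3]: print(round(q["score"],2),np.round(q["pixel"],1),onz(f,q["pixel"],.105))
print(row((.473,-.122,.172),base(np.radians(-73.7)),p,r))
E
```

```text
[ 0.4725 -0.1211  0.2286] [-1.5727  0.0003 -1.2889] 4.9167
exp wing ends px [319.9738 239.493 ] [319.79   314.4311] tip [318.127  315.2061]
0.95 [317.7 265.9] [ 0.4716 -0.1206  0.105 ]
0.9 [430.2  40.6] [ 0.4897 -0.0007  0.105 ]
(array([0.007, 0.377, 0.002]), array([ 0.004, -0.005, -0.001]))
```

View pics/w2.png

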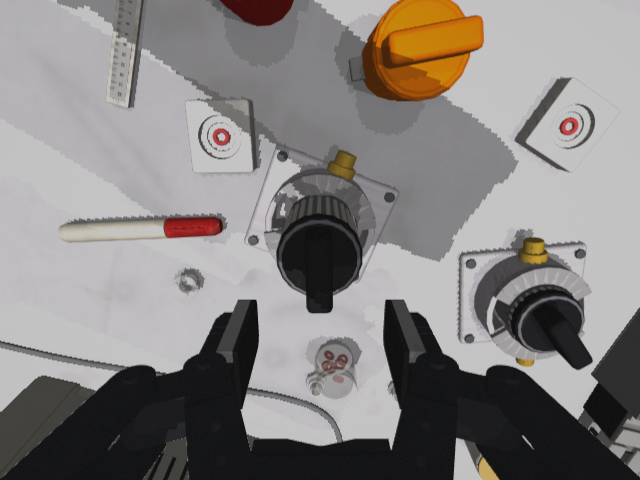

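Wing (319, ~238–312) matches my estimate of its ends (320,239)/(320,314), centred between the fingers. Now I go down and close.

Emit:
play_rows(targets="0 0.13 0 0 0 0 0.6; 0 0.25 0 0 0 0 0.6; 0 0.34 0 0 0 0 0.6; 0 0.38 0 0 0 0 0.6; 0 0.38 0 0 0 0 0.6; 0 0.38 0 0 0 0 0.6")

```text
clock: 5.52
ee_pos: [0.4733, -0.1215, 0.1729]
eef_rot: [-1.57, -0.0, -1.289]
ft_force: [-0.0, 0.1, 0.4]
gripper_width: 0.597
```

Emit:
play_rows(targets="0 0 0 0 0 0 0.3; 0 0 0 0 0 0 0.2; 0 0 0 0 0 0 0; 0 0 0 0 0 0 0; 0 0 0 0 0 0 0; 0 0 0 0 0 0 0; 0 0 0 0 0 0 0")

```text
clock: 6.1
ee_pos: [0.4729, -0.1219, 0.1727]
eef_rot: [-1.57, -0.0, -1.29]
ft_force: [-2.1, -0.2, 5.5]
gripper_width: 0.149
```

```bash
python3 - <<'E'
from h import *
np.set_printoptions(precision=4,suppress=True)
p,r,s=now();print(p,s["eef_rot"],s["clock"],s["gripper_width"],s["ft_force"],s["torque"])
f=manip.grab_frame("wrist"); save(f,"w3")
f=manip.grab_frame("side")
cv2.imwrite("pics/d3.png",cv2.resize(cv2.cvtColor(f["color"][150:270,250:410],cv2.COLOR_RGB2BGR),None,fx=4,fy=4,interpolation=cv2.INTER_CUBIC))
E
```

```text
[ 0.4729 -0.1219  0.1727] [-1.57   -0.0001 -1.2899] 6.1 0.14898207966793933 [-2.0679 -0.1714  5.4795] [0.0882 0.5348 0.0334]
```

View pics/w3.png

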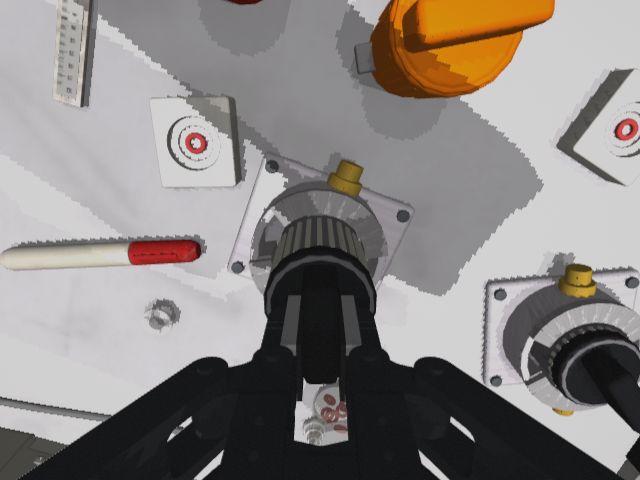

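View pics/d3.png

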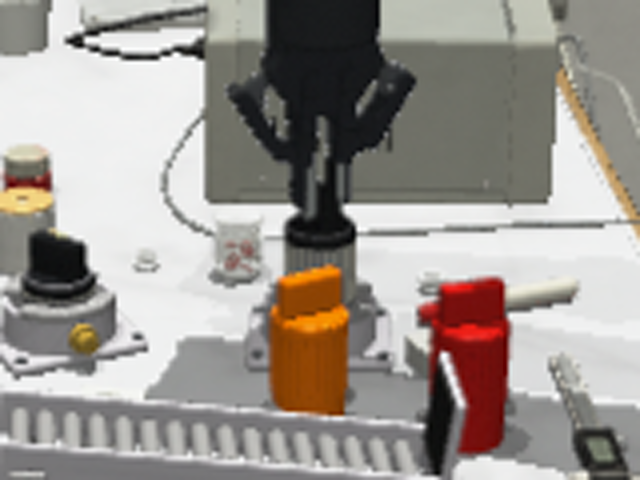

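Firm grip at 0.149 (≈13 mm, the wing width). Turning anticlockwise about the tool's −y.

Emit:
play_rows(targets="0 0 0 0 -0.15 0 0; 0 0 0 0 -0.3 0 0; 0 0 0 0 -0.45 0 0; 0 0 0 0 -0.6 0 0; 0 0 0 0 -0.75 0 0; 0 0 0 0 -0.9 0 0; 0 0 0 0 -1 0 0; 0 0 0 0 -1 0 0")

```text
clock: 6.87
ee_pos: [0.4731, -0.122, 0.1727]
eef_rot: [-1.57, -0.001, -0.764]
ft_force: [-0.9, -1.5, 5.2]
gripper_width: 0.15
```

Emit:
play_rows(targets="0 0 0 0 -0.15 0 0; 0 0 0 0 -0.3 0 0; 0 0 0 0 -0.45 0 0; 0 0 0 0 -0.6 0 0; 0 0 0 0 -0.75 0 0; 0 0 0 0 -0.9 0 0; 0 0 0 0 -1 0 0; 0 0 0 0 -1 0 0")

```text
clock: 7.53
ee_pos: [0.4728, -0.1225, 0.1727]
eef_rot: [-1.571, -0.001, -0.242]
ft_force: [-1.0, -2.1, 6.2]
gripper_width: 0.148
```

```bash
python3 - <<'E'
from h import *
np.set_printoptions(precision=4,suppress=True)
p,r,s=now();print(p,np.degrees(s["eef_rot"]),s["clock"],s["gripper_width"],s["ft_force"],s["torque"],s["joint_pos"])
f=manip.grab_frame("wrist"); save(f,"w4")
E
```

```text
[ 0.4728 -0.1225  0.1727] [-90.0217  -0.0545 -13.876 ] 7.5333 0.14837463233285694 [-0.9959 -2.1378  6.1523] [-0.367   0.6172  0.0074] [-0.28    0.2175  0.5298  1.9298 -0.1274  1.026   1.6343]
```

View pics/w4.png

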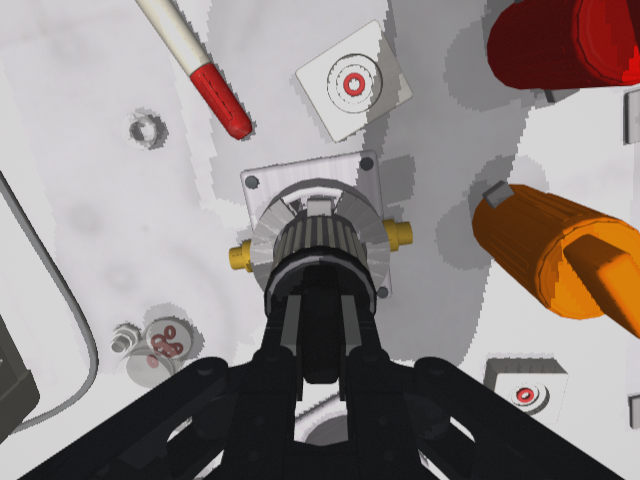

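The lug (318,208) is almost in the slot between the lips; about 9° to go, stop at ~12°.

Emit:
play_rows(targets="0 0 0 0 -0.12 0 0; 0 0 0 0 -0.24 0 0; 0 0 0 0 -0.34 0 0; 0 0 0 0 -0.34 0 0; 0 0 0 0 -0.34 0 0")

```text
clock: 8.0
ee_pos: [0.473, -0.1226, 0.1727]
eef_rot: [-1.572, -0.001, -0.067]
ft_force: [-1.9, -2.7, 5.4]
gripper_width: 0.147
```

```bash
python3 - <<'E'
from h import *
np.set_printoptions(precision=4,suppress=True)
p,r,s=now();print(p,np.degrees(s["eef_rot"]),s["clock"],s["gripper_width"],s["ft_force"],s["torque"])
f=manip.grab_frame("wrist")
cv2.imwrite("pics/w5.png",cv2.resize(cv2.cvtColor(f["color"][140:310,220:420],cv2.COLOR_RGB2BGR),None,fx=3.5,fy=3.5,interpolation=cv2.INTER_CUBIC))
E
```

```text
[ 0.473  -0.1226  0.1727] [-90.0431  -0.0633  -3.8525] 8.0 0.1472809293453375 [-1.9036 -2.6995  5.3894] [-0.6131  0.4894  0.0543]
```

View pics/w5.png

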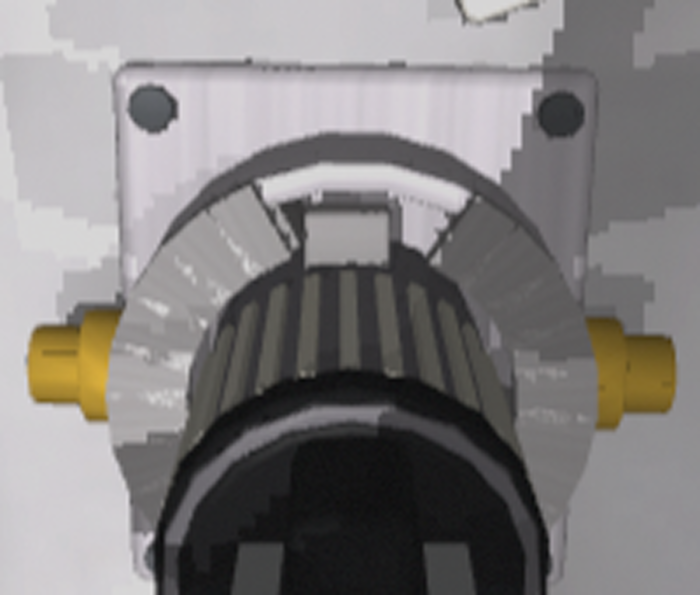

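The lug sits between the slot edges, in line. A little further to feel the stop.

Emit:
play_rows(targets="0 0 0 0 -0.04 0 0; 0 0 0 0 -0.08 0 0; 0 0 0 0 -0.1 0 0; 0 0 0 0 -0.1 0 0")

```text
clock: 8.38
ee_pos: [0.4729, -0.1223, 0.1727]
eef_rot: [-1.571, -0.001, -0.015]
ft_force: [-3.3, -1.3, 7.4]
gripper_width: 0.149
```

```bash
python3 - <<'E'
from h import *
np.set_printoptions(precision=4,suppress=True)
p,r,s=now();print(p,np.degrees(s["eef_rot"]),s["clock"],s["gripper_width"],s["ft_force"],s["torque"])
E
```

```text
[ 0.4729 -0.1223  0.1727] [-90.0144  -0.0448  -0.8443] 8.3833 0.1494245207308153 [-3.3083 -1.3305  7.3591] [-0.2304  0.6143 -0.2091]
```

Stop felt (yaw torque −0.2 N m). Back off slightly and lift.

Emit:
play_rows(targets="0 -0.02 0 0 0.04 0 0; 0 -0.07 0 0 0.04 0 0; 0 -0.14 0 0 0.04 0 0; 0 -0.22 0 0 0.04 0 0; 0 -0.32 0 0 0.04 0 0; 0 -0.45 0 0 0.04 0 0; 0 -0.6 0 0 0.04 0 0; 0 -0.75 0 0 0.04 0 0; 0 -0.9 0 0 0.04 0 0; 0 -1 0 0 0.04 0 0; 0 -1 0 0 0.04 0 0")

```text
clock: 9.3
ee_pos: [0.4739, -0.122, 0.3261]
eef_rot: [-1.571, -0.006, -0.034]
ft_force: [0.4, 0.2, -3.3]
gripper_width: 0.146
```

```bash
python3 - <<'E'
from h import *
np.set_printoptions(precision=4,suppress=True)
p,r,s=now();print(p,np.degrees(s["eef_rot"]),s["clock"],s["gripper_width"],s["ft_force"],s["torque"])
f=manip.grab_frame("scene"); save(f,"s6")
f=manip.grab_frame("wrist"); save(f,"w6")
for l,z in [("lane_load",.0686),("lane_stop",.0405),("lane",0)]:
    for q in manip.spot_point(l,f)[:2]: print(l,q["score"],q["pixel"],onz(f,q["pixel"],z))
E
```

```text
[ 0.4739 -0.122   0.3261] [-89.9979  -0.3621  -1.9232] 9.3 0.14618922773959114 [ 0.3508  0.226  -3.2974] [-0.0032  0.0109  0.0089]
lane_load 0.62 [584.8, 350.0] [0.6297 0.1345 0.0686]
lane_stop 0.68 [602.7, 140.5] [0.4313 0.131  0.0405]
lane 0.96 [553.2, 253.3] [0.5546 0.13   0.    ]
lane 0.53 [318.3, 241.2] [ 0.5324 -0.1246  0.    ]
```

View pics/s6.png

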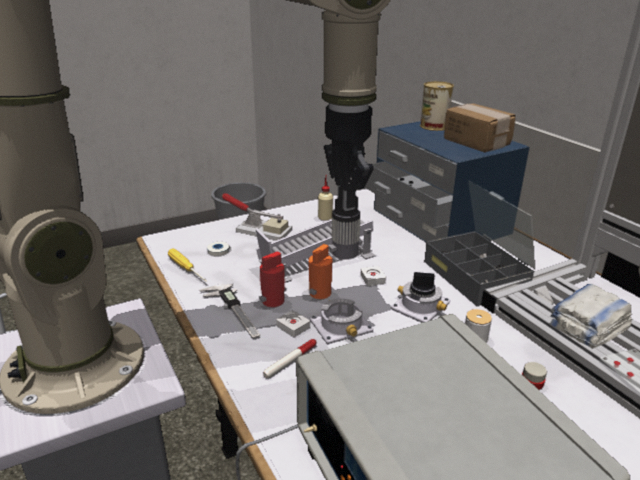

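View pics/w6.png

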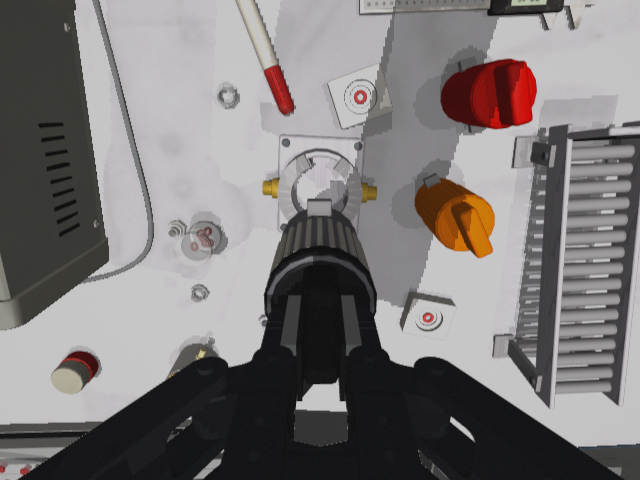

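Cartridge is out and upright; the empty housing shows at (318,175) in the wrist view, the lane on the right. Next, measure the lane's edges and plan the carry.

```bash
python3 - <<'E'
from h import *
np.set_printoptions(precision=4,suppress=True)
p,r,s=now()
f=manip.grab_frame("wrist")
cv2.imwrite("pics/w7.png",cv2.resize(cv2.cvtColor(f["color"][100:420,480:640],cv2.COLOR_RGB2BGR),None,fx=2.2,fy=1.8,interpolation=cv2.INTER_CUBIC))
T=R.from_euler("y",-8,degrees=True)*base(np.radians(-1.9))
n=np.array([-np.sin(np.radians(8)),0,np.cos(np.radians(8))])
tgt=np.array((.62,.1335,.0671))+.1647*n; print(tgt)
for q in (tgt+.04*n,tgt): print(row(q,T,p,r))
E
```

```text
[0.5971 0.1335 0.2302]
(array([0.74 , 0.337, 1.725]), array([ 0.009,  0.   , -0.271]))
(array([0.778, 0.601, 1.726]), array([ 0.009,  0.   , -0.271]))
```

View pics/w7.png

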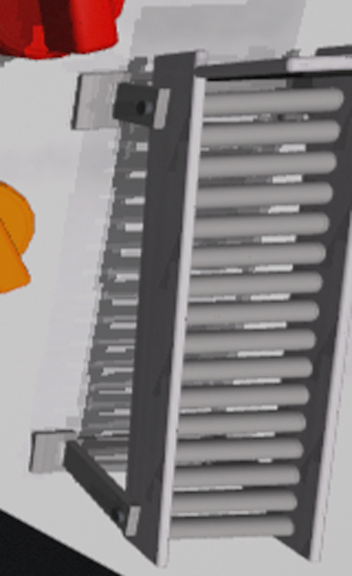

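```bash
python3 - <<'E'
from h import *
np.set_printoptions(precision=4,suppress=True)
f=manip.grab_frame("wrist")
z=lambda u,v:(480+u/2.2,100+v/1.8)
L1=onz(f,z(170,565),.087);R1=onz(f,z(312,556),.087);L0=onz(f,z(204,78),.052)
print(L1,R1,L0,np.degrees(np.arctan2((L1-L0)[1],(L1-L0)[0])),(L1+R1)/2)
E
```

```text
[0.6832 0.1042 0.087 ] [0.6791 0.1658 0.087 ] [0.4283 0.0962 0.052 ] 1.7887607508981556 [0.6811 0.135  0.087 ]
```

Emit:
play_rows(targets="0.1 0 0.2 0 0 0 0; 0.2 0 0.45 0 0 0 0; 0.3 0 0.7 0 0 0 0; 0.4 0 0.9 0 0 0 0; 0.45 0 1 0 0 0 0; 0.45 0 1 0 0 0 0")

```text
clock: 10.15
ee_pos: [0.546, 0.0315, 0.3203]
eef_rot: [-1.57, 0.002, -0.026]
ft_force: [-0.6, -0.1, -2.7]
gripper_width: 0.151
```

```bash
python3 - <<'E'
from h import *
np.set_printoptions(precision=4,suppress=True)
p,r,s=now();print(p,s["eef_rot"],s["gripper_width"])
T=R.from_euler("y",-8,degrees=True)*base(np.radians(-1.9))
n=np.array([-np.sin(np.radians(8)),0,np.cos(np.radians(8))])
tgt=np.array((.62,.1335,.0671))+.1647*n
for q in (tgt+.04*n,tgt): print(row(q,T,p,r))
E
```

```text
[0.546  0.0315 0.3203] [-1.5701  0.0022 -0.0256] 0.15051731281364136
(array([0.286, 0.336, 0.687]), array([ 0.007,  0.014, -0.271]))
(array([0.324, 0.6  , 0.688]), array([ 0.007,  0.014, -0.271]))
```

Lane centre line at x=0.62 is y≈0.133 (edges agree with the network). Move to 40 mm above, tilted to the lane.

Emit:
play_rows(targets="0.1 0.02 0.2 0 0 -0.05 0; 0.2 0.05 0.4 0 0 -0.1 0; 0.27 0.12 0.6 0 0 -0.18 0; 0.286 0.2 0.688 0 0 -0.25 0; 0.286 0.28 0.688 0 0 -0.271 0; 0.286 0.336 0.688 0 0 -0.271 0; 0.286 0.336 0.688 0 0 -0.271 0")

```text
clock: 10.73
ee_pos: [0.5902, 0.1262, 0.2688]
eef_rot: [-1.573, -0.137, -0.034]
ft_force: [-1.0, -0.1, -3.6]
gripper_width: 0.147
```

```bash
python3 - <<'E'
from h import *
np.set_printoptions(precision=4,suppress=True)
p,r,s=now();print(p,np.degrees(s["eef_rot"]),s["gripper_width"],s["clock"])
T=R.from_euler("y",-8,degrees=True)*base(np.radians(-1.9))
n=np.array([-np.sin(np.radians(8)),0,np.cos(np.radians(8))])
tgt=np.array((.62,.1335,.0671))+.1647*n
print(row(tgt,T,p,r))
for c in ["scene","side"]:
    f=manip.grab_frame(c)
    a,b=((270,410),(130,290)) if c=="scene" else ((230,370),(170,310))
    u=[int(v) for v in proj(f,(.6,.133,.1))]
    cv2.imwrite(f"pics/{c}8.png",cv2.resize(cv2.cvtColor(f["color"][u[1]-70:u[1]+50,u[0]-80:u[0]+80],cv2.COLOR_RGB2BGR),None,fx=4.5,fy=4.5,interpolation=cv2.INTER_CUBIC))
    for q in manip.spot_point("tall_cartridge_base",f)[:3]: print(c,q["score"],q["pixel"],proj(f,p+r.apply([0,.1647,0])))
E
```

```text
[0.5902 0.1262 0.2688] [-90.1448  -7.8495  -1.9461] 0.14748465435032093 10.7333
(array([0.009, 0.261, 0.051]), array([ 0.014, -0.001, -0.005]))
scene 0.71 [269.0, 300.1] [341.1245 213.8821]
scene 0.68 [340.3, 213.9] [341.1245 213.8821]
scene 0.59 [320.4, 293.4] [341.1245 213.8821]
side 0.7 [329.4, 256.9] [279.4842 243.7329]
side 0.64 [367.8, 260.8] [279.4842 243.7329]
side 0.57 [280.0, 238.9] [279.4842 243.7329]
```

View pics/scene8.png

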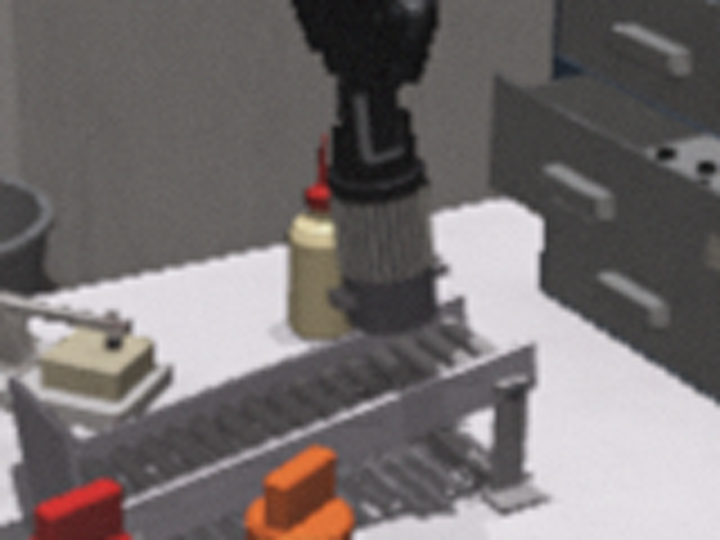

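View pics/side8.png

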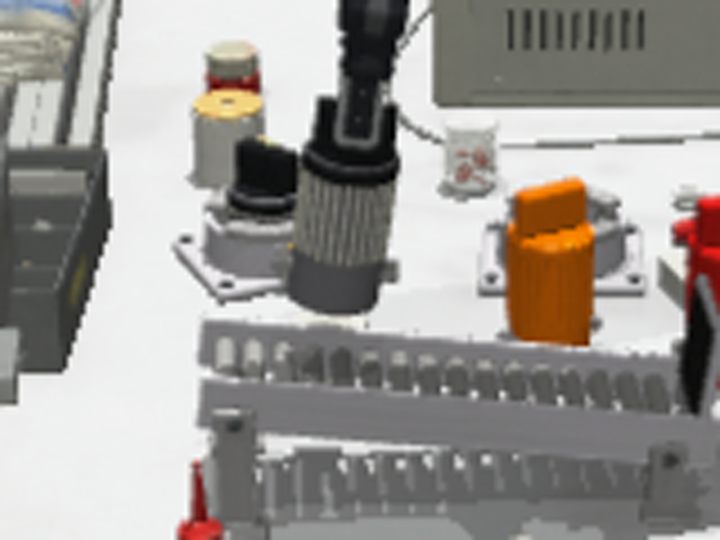

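Held straight and tilted with the lane. Lower most of the way, settle, check.

Emit:
play_rows(targets="0 0.05 0 0 0 0 0; 0 0.1 0 0 0 0 0; 0 0.15 0 0 0 0 0; 0 0.19 0 0 0 0 0; 0 0.2 0 0 0 0 0; 0 0.2 0 0 0 0 0; 0 0.2 0 0 0 0 0")

```text
clock: 11.52
ee_pos: [0.5957, 0.1276, 0.2417]
eef_rot: [-1.571, -0.142, -0.033]
ft_force: [0.5, 0.4, -2.6]
gripper_width: 0.148
```

```bash
python3 - <<'E'
from h import *
np.set_printoptions(precision=4,suppress=True)
p,r,s=now();print(p,np.degrees(s["eef_rot"]),s["gripper_width"],s["clock"],s["ft_force"],s["torque"])
b=p+r.apply([0,.1647,0]);print("base",b,"roller z there",.058+(b[0]-.555)*np.tan(np.radians(8)))
for c in ["scene","side"]:
    f=manip.grab_frame(c)
    u=[int(v) for v in proj(f,(.6,.133,.1))]
    cv2.imwrite(f"pics/{c}9.png",cv2.resize(cv2.cvtColor(f["color"][u[1]-50:u[1]+40,u[0]-60:u[0]+60],cv2.COLOR_RGB2BGR),None,fx=6,fy=6,interpolation=cv2.INTER_CUBIC))
E
```

```text
[0.5957 0.1276 0.2417] [-90.0116  -8.1118  -1.8938] 0.1479765520508742 11.5167 [ 0.5295  0.3962 -2.6414] [-0.0029  0.2363  0.0428]
base [0.6189 0.1268 0.0786] roller z there 0.06698315686429228
```

View pics/scene9.png

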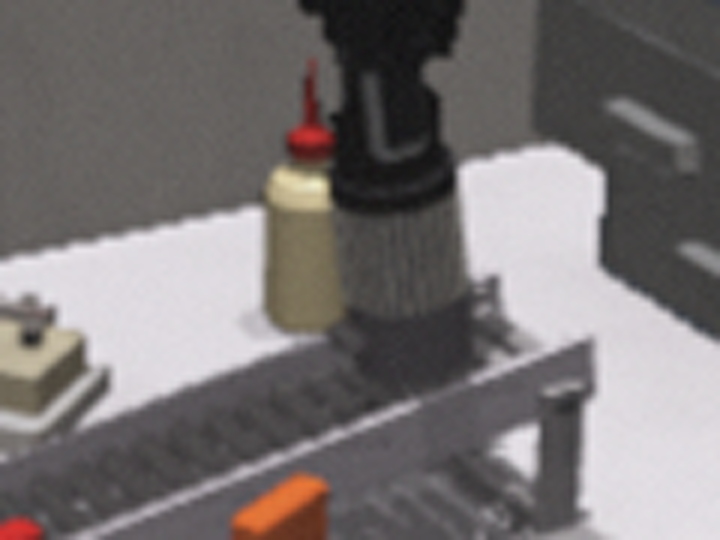

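View pics/side9.png

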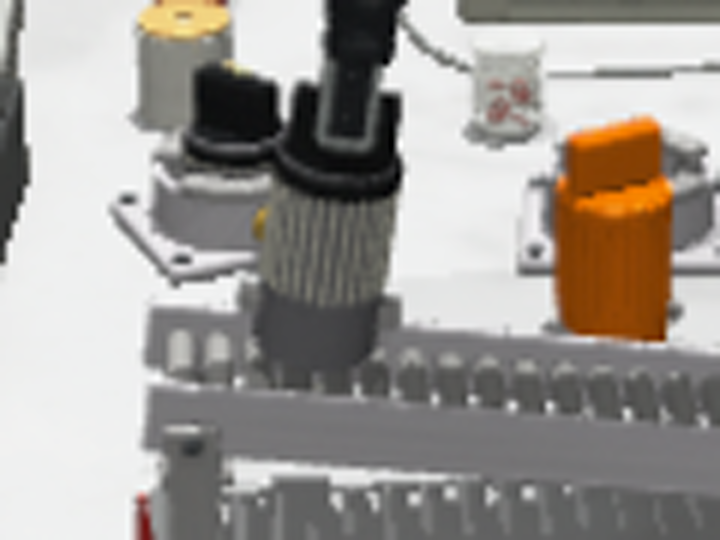

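y is 6.5 mm short; correct, then lower slowly.

Emit:
play_rows(targets="0 0 0.02 0 0 0 0; 0 0 0.043 0 0 0 0; 0 0 0.043 0 0 0 0; 0 0.02 0.043 0 0 0 0; 0 0.035 0.043 0 0 0 0; 0 0.045 0.043 0 0 0 0; 0 0.053 0.043 0 0 0 0; 0 0.059 0.043 0 0 0 0; 0 0.064 0.043 0 0 0 0; 0 0.064 0.043 0 0 0 0")

```text
clock: 12.45
ee_pos: [0.5972, 0.134, 0.2321]
eef_rot: [-1.571, -0.142, -0.033]
ft_force: [0.7, 1.0, -3.4]
gripper_width: 0.147
```

```bash
python3 - <<'E'
from h import *
np.set_printoptions(precision=4,suppress=True)
p,r,s=now();print(p,np.degrees(s["eef_rot"]),s["gripper_width"],s["clock"],s["ft_force"],s["torque"])
b=p+r.apply([0,.1647,0]);print("base",b,"roller z there",.058+(b[0]-.555)*np.tan(np.radians(8)))
E
```

```text
[0.5972 0.134  0.2321] [-90.0056  -8.1113  -1.9009] 0.14699953604128402 12.45 [ 0.6577  0.9537 -3.3868] [0.0311 0.2193 0.0324]
base [0.6204 0.1332 0.069 ] roller z there 0.06719468581753044
```

Not touching yet (~2 mm). Feel down.

Emit:
play_rows(targets="0 0.004 0 0 0 0 0; 0 0.008 0 0 0 0 0; 0 0.012 0 0 0 0 0; 0 0.016 0 0 0 0 0; 0 0.016 0 0 0 0 0; 0 0.016 0 0 0 0 0")

```text
clock: 12.95
ee_pos: [0.598, 0.134, 0.2308]
eef_rot: [-1.57, -0.143, -0.033]
ft_force: [-1.4, -1.0, 4.0]
gripper_width: 0.146
```

Contact (force rose by ~7 N at the expected height). Ease off slightly, then open.

Emit:
play_rows(targets="0 -0.003 0 0 0 0 0; 0 -0.003 0 0 0 0 0; 0 -0.003 0 0 0 0 0.3; 0 -0.003 0 0 0 0 0.5; 0 -0.003 0 0 0 0 0.6; 0 -0.003 0 0 0 0 0.6; 0 -0.003 0 0 0 0 0.6; 0 -0.003 0 0 0 0 0.6; 0 -0.003 0 0 0 0 0.6; 0 -0.003 0 0 0 0 0.6; 0 -0.003 0 0 0 0 0.6; 0 -0.003 0 0 0 0 0.6")

```text
clock: 13.95
ee_pos: [0.5975, 0.134, 0.2303]
eef_rot: [-1.571, -0.142, -0.033]
ft_force: [-0.1, -0.5, -0.1]
gripper_width: 0.6
```

```bash
python3 - <<'E'
from h import *
np.set_printoptions(precision=4,suppress=True)
p,r,s=now();print(p,s["gripper_width"],s["clock"],s["ft_force"])
for c in ["scene","side"]:
    f=manip.grab_frame(c)
    u=[int(v) for v in proj(f,(.53,.133,.1))]
    cv2.imwrite(f"pics/{c}10.png",cv2.resize(cv2.cvtColor(f["color"][u[1]-60:u[1]+60,u[0]-80:u[0]+80],cv2.COLOR_RGB2BGR),None,fx=4.5,fy=4.5,interpolation=cv2.INTER_CUBIC))
E
```

```text
[0.5975 0.134  0.2303] 0.6003532505134523 13.95 [-0.1473 -0.4579 -0.0659]
```

View pics/scene10.png

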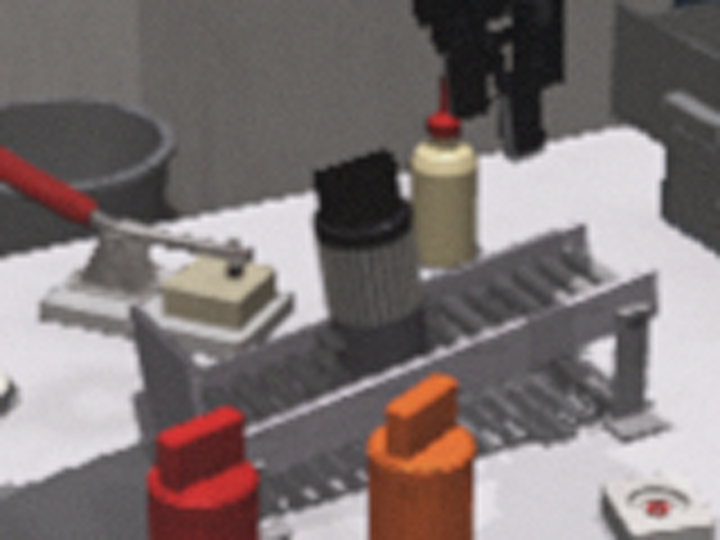

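View pics/side10.png

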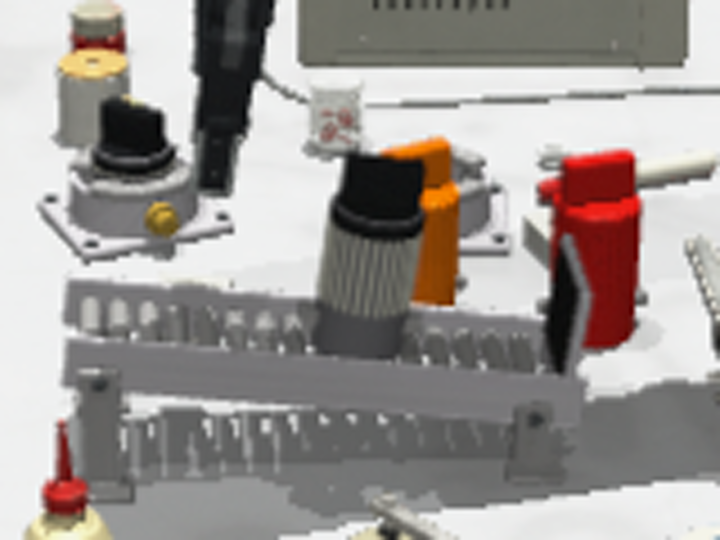

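It's rolling down upright. Retreat along the tool's own axis and wait.

Emit:
play_rows(targets="0 -0.1 0 0 0 0 0.6; 0 -0.2 0 0 0 0 0.6; 0 -0.3 0 0 0 0 0.6; 0 -0.4 0 0 0 0 0.6; 0 -0.4 0 0 0 0 0.6; 0 -0.4 0 0 0 0 0.6; 0 -0.4 0 0 0 0 0.6; 0 -0.4 0 0 0 0 0.6; 0 -0.4 0 0 0 0 0.6; 0 -0.4 0 0 0 0 0.6; 0 -0.4 0 0 0 0 0.6; 0 -0.4 0 0 0 0 0.6")

```text
clock: 15.05
ee_pos: [0.589, 0.1343, 0.2894]
eef_rot: [-1.571, -0.141, -0.033]
ft_force: [-0.2, -0.5, -0.8]
gripper_width: 0.598
```

Emit:
play_rows(targets="0 0 0 0 0 0 0.6; 0 0 0 0 0 0 0.6; 0 0 0 0 0 0 0.6; 0 0 0 0 0 0 0.6; 0 0 0 0 0 0 0.6; 0 0 0 0 0 0 0.6; 0 0 0 0 0 0 0.6; 0 0 0 0 0 0 0.6; 0 0 0 0 0 0 0.6; 0 0 0 0 0 0 0.6; 0 0 0 0 0 0 0.6; 0 0 0 0 0 0 0.6")

```text
clock: 16.05
ee_pos: [0.589, 0.1343, 0.2897]
eef_rot: [-1.571, -0.142, -0.033]
ft_force: [0.5, -0.2, -0.7]
gripper_width: 0.601
```

```bash
python3 - <<'E'
from h import *
np.set_printoptions(precision=4,suppress=True)
p,r,s=now();print(p,s["gripper_width"],s["clock"],s["ft_force"])
obs=[]
for c in ["scene","side"]:
    f=manip.grab_frame(c)
    if c=="scene": save(f,"s11")
    u=[int(v) for v in proj(f,(.5,.133,.08))]
    cv2.imwrite(f"pics/{c}11.png",cv2.resize(cv2.cvtColor(f["color"][u[1]-60:u[1]+60,u[0]-80:u[0]+80],cv2.COLOR_RGB2BGR),None,fx=4.5,fy=4.5,interpolation=cv2.INTER_CUBIC))
    for l in ["tall_cartridge_centre","tall_cartridge_base"]:
      for q in manip.spot_point(l,f)[:4]: print(c,l,round(q["score"],2),np.round(q["pixel"],1))
    e=np.array((.555-.1045,.129,.0433)); n=np.array([-.139,-.0,.99]); print("expected base/centre at rest",proj(f,e),proj(f,e+.055*n))
E
```

```text
[0.589  0.1343 0.2897] 0.6007153986756381 16.05 [ 0.515  -0.2305 -0.6686]
scene tall_cartridge_centre 0.94 [273.4 280. ]
scene tall_cartridge_centre 0.84 [316.  273.5]
scene tall_cartridge_centre 0.62 [277.1 228.8]
scene tall_cartridge_centre 0.19 [434.4 276.2]
scene tall_cartridge_base 0.93 [269.9 296.6]
scene tall_cartridge_base 0.84 [320.8 295.3]
scene tall_cartridge_base 0.83 [276.8 253.7]
scene tall_cartridge_base 0.71 [423.1 306.2]
expected base/centre at rest [277.4396 252.47  ] [273.5474 231.7002]
side tall_cartridge_centre 0.92 [350.9 247.6]
side tall_cartridge_centre 0.87 [367.6 238.4]
side tall_cartridge_centre 0.73 [329. 236.]
side tall_cartridge_base 0.88 [329.  258.2]
side tall_cartridge_base 0.81 [366.4 260.9]
side tall_cartridge_base 0.6 [343.4 264.3]
side tall_cartridge_base 0.39 [351.8 231.8]
expected base/centre at rest [347.9993 265.7811] [351.842  245.4008]
```

View pics/scene11.png

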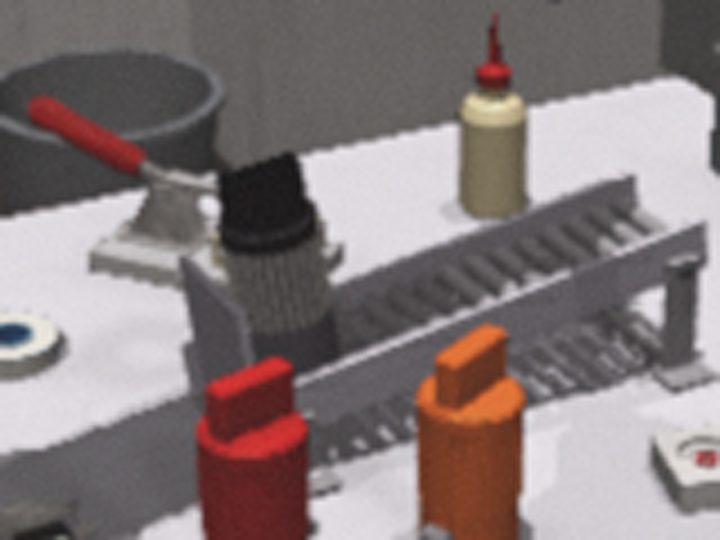

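View pics/side11.png

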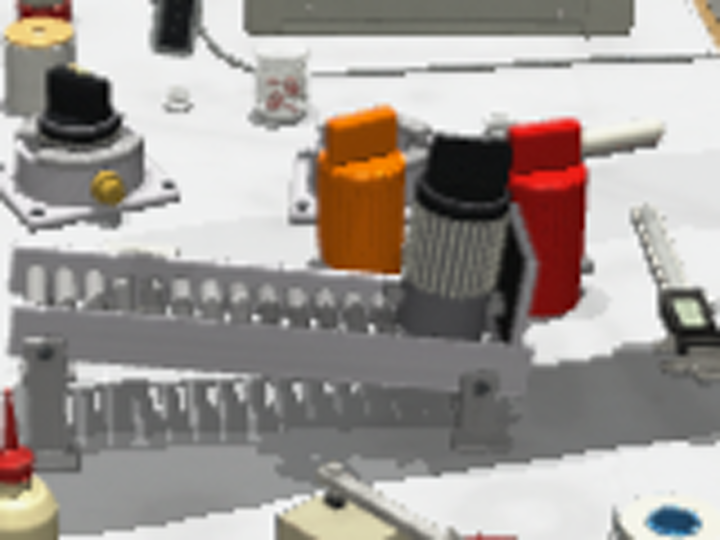

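View pics/s11.png

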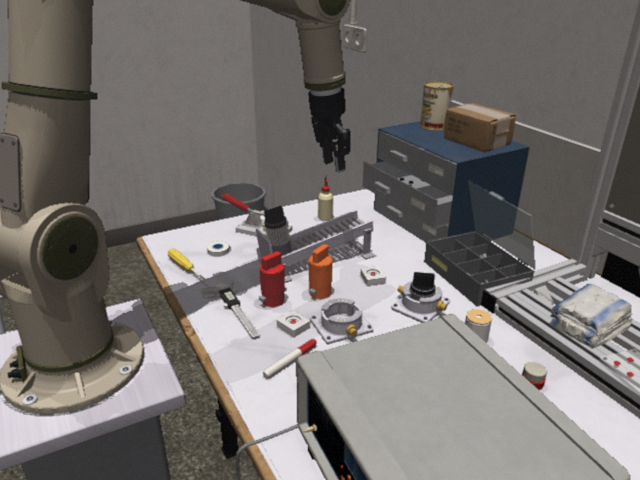

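Cartridge stands at the end plate. Check that it is at rest.

Emit:
play_rows(targets="0 0 0 0 0 0 0.6; 0 0 0 0 0 0 0.6; 0 0 0 0 0 0 0.6; 0 0 0 0 0 0 0.6; 0 0 0 0 0 0 0.6; 0 0 0 0 0 0 0.6; 0 0 0 0 0 0 0.6; 0 0 0 0 0 0 0.6; 0 0 0 0 0 0 0.6; 0 0 0 0 0 0 0.6; 0 0 0 0 0 0 0.6; 0 0 0 0 0 0 0.6")

```text
clock: 17.35
ee_pos: [0.589, 0.1343, 0.2897]
eef_rot: [-1.571, -0.142, -0.033]
ft_force: [0.2, -0.2, 0.3]
gripper_width: 0.6
```

```bash
python3 - <<'E'
from h import *
np.set_printoptions(precision=4,suppress=True)
old=cv2.cvtColor(cv2.imread("pics/s11.png"),cv2.COLOR_BGR2RGB)
f=manip.grab_frame("scene");g=manip.grab_frame("side")
d=np.abs(f["color"].astype(int)-old).max(2); print("diff px in region",(d[195:265,250:300]>40).sum(), "ref elsewhere",(d[290:340,300:370]>40).sum())
print("base",tri([(f,(276.8,253.7)),(g,(343.4,264.3))]),"centre",tri([(f,(277.1,228.8)),(g,(350.9,247.6))]))
for l in ["lane_stop","lane_load"]:
    a=[q["pixel"] for q in manip.spot_point(l,f)[:1]];b=[q["pixel"] for q in manip.spot_point(l,g)[:1]]
    if a and b: print(l,tri([(f,a[0]),(g,b[0])]))
for l in ["short_cartridge_wing_end"]:
    print([ (q["score"],q["pixel"]) for q in manip.spot_point(l,f)[:2]],[ (q["score"],q["pixel"]) for q in manip.spot_point(l,g)[:2]])
a0=cv2.imread("pics/scene0.png"); dd=np.abs(cv2.cvtColor(f["color"],cv2.COLOR_RGB2BGR).astype(int)-a0).max(2)
print("short region diff vs start",(dd[265:300,405:440]>40).sum())
E
```

```text
diff px in region 0 ref elsewhere 0
base (array([0.4546, 0.1257, 0.0432]), [np.float64(0.006883704282328927), np.float64(0.006883704282328869)]) centre (array([0.4504, 0.137 , 0.0979]), [np.float64(0.004516812157006361), np.float64(0.004516812157006165)])
lane_stop (array([0.4283, 0.1296, 0.0382]), [np.float64(4.601480105814669e-05), np.float64(4.601480105794196e-05)])
lane_load (array([0.6269, 0.1449, 0.0681]), [np.float64(0.0012933193750410538), np.float64(0.0012933193750410495)])
[(0.87, [435.3, 277.8])] [(0.53, [257.9, 214.1])]
short region diff vs start 0
```

```bash
python3 -c "
from workcell import manip
print(manip.finish_job())"
```

```text
the job is handed in; nothing more can be done
None
```

The taller cartridge now stands upright against the lane's end plate, and I've handed the job in at about 17 s of robot time; no verdict was reported.

**What I did:** I gripped the wing and turned it anticlockwise about 70° until I felt the stop (−0.2 N·m). I backed off about 1°, lifted it straight out, and carried it over the lane tilted 8° to match the slope. I set it down about 65 mm uphill of the middle, where contact raised the force by about 7 N. Then I opened the fingers, let it roll down, and backed the gripper away.

**Last checks:**
- **Position:** the foot is at about x = −0.10 m in the lane frame (allowed −0.115 to −0.08) and z ≈ 0.043 m. The lug at the low end appears to touch the end plate.
- **At rest:** scene pictures taken more than a second apart showed no changed pixels around the cartridge.
- **Sideways position:** this is the least certain figure. The two cameras' rays for the foot and centre points disagreed by 5–7 mm, giving y = 0.126 to 0.137 m against a centre line of about 0.13 m. In the pictures the foot is between the guides.
- **Short cartridge:** its region of the scene picture is unchanged from the start.
- **Bystanders:** I did not measure them individually; the ones in view looked undisturbed in the last scene picture.
- **Robot:** the gripper is clear of everything, with near-zero force.

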